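# Clamp a bottle until the slip clutch clicks

### The arm

A 7-joint arm with a two-finger parallel gripper is mounted at the origin on the work surface. World frame = base frame: x ahead of the robot, y to its left, z up, the work surface at z = 0. Lengths are in mm, angles in degrees, forces in N, time in s.
With the tool pointing down it reaches from about 425 to 875 mm from the base axis. Payload 9.9 kg.
Tool frame: the origin (TCP) lies midway between the tips of the shut fingers; the grasp point (between the pads) lies 19 mm behind it; z points along the fingers, y is the line along which they close (so a half turn about z gives the same grasp; the last joint's range is limited). The gripper opens to 85 mm and grips with 20 to 120 N. Pads are 22 mm wide; open, the fingers measure 114 mm over their backs; the gripper's body (76 mm by 85 mm) begins 54 mm behind the grasp point. The pads swing forward as they close: fully open they stand 13 mm farther back than shut.
Start: joints at [61.719, 32.985, 1.427, 82.34, -0.859, 64.687, -3.237], TCP at [268.942, -619.112, 231.289] pointing down, gripper open.
Joint ranges: [-157.87, 157.87], [-19.46, 123.44], [-87.15, 90], [11.01, 140.99], [-62.26, 242.26], [9.8, 113.94], [-161.44, 161.44]. Speed limits (degrees/s): [127.2, 127.2, 172.46, 172.46, 180, 180, 180].

### API

Orientations are given as [roll, pitch, yaw] about the fixed x, y, z axes, in that order (R = Rz(yaw) Ry(pitch) Rx(roll)).
In Python, from workcell import * gives the robot as it stands.
- The arm moves only by the tool jog_arm, never from a script. Its argument "targets" is text: rows parted by semicolons, each of 7 numbers parted by spaces: the opening, from 0 (shut) to 1 (fully open), then the shift along the tool's x, y, z in m, then the turn, a rotation vector about the tool's x, y, z in degrees. A call has 1 to 20 rows; each row shifts and turns the commanded pose from where the row before left it, along the tool's axes as they then stand; what a row does not reach is not made up. A row lasts 1/10 s, in which the tool goes at most 50 mm and 8.59 degrees, less where a joint would pass 70% of its speed; a pose out of reach is approached as far as the arm can. A call is refused whole if a number of a shift passes 0.05 or a number of a turn 8.59, either way. A call with a gripper value outside its range is refused whole. The fingers move at their own pace and stop on an object; "newtons" is the grip in N (left out, the last holds). Time passes only in rows, so rows that do not move let the fingers close. It gives the time, the measured TCP pose, the force, the opening and the grip force at its end, in the units of the state.
- read_state(): the state, without advancing time (a new reading comes with each control period).
- capture(name): name is "scene" or "top"; returns a dict with "frame" (400x640x3 uint8, red, green, blue), "vfov" (degrees; the focal length in pixels is half the picture's height over the tangent of half this angle, whatever the lens; pixels are square), "cx", "cy" (the principal point, pixels), "distortion" ([k1, k2, p1, p2, k3] as OpenCV has them; the pictures are not rectified), "world_to_cam" (4x4, takes a point from world to camera coordinates). Camera axes: x right, y up, looking along -z (the intrinsics and any distortion apply to the point x, -y, -z); pixel columns grow to the right and rows downward; lengths in mm; the calibration is good to about 2 mm. A picture is of the moment at which its call begins. There is no depth.
- job_done(): hands the job in; it is judged then, once.
The state is a dict: "clock": time; "joint_pos": joint angles; "joint_velocities": joint speeds; "tau": joint torques, N m; "ee_pos": TCP position; "tool_rot": TCP orientation; "wrist_force": force on the tool from outside, world axes, zero at the start; "torque": the same for the moment, N m; "grip_width": finger opening in mm; "grasp_force": force on a finger pad.
Only numpy, scipy, OpenCV 4.12 (cv2) and the standard library are available. Lean on these libraries where they do the work, as an engineer would, in place of code of your own. Each camera call takes 0.05 s, during which the arm holds its last target. There are 200 camera calls.

### The job

Take the slim amber bottle with the tall black cap and set it down gently, upright and fully home, in the round pocket of the bench clamp. Then turn the clamp's knob clockwise until its slip clutch has clicked twice (a third click does no harm, a fourth is too many), so that the springy arm holds the bottle tight, and let go. Leave the other things on the bench alone.

Things in the scene. Friction and masses are not known exactly. Their poses are not given: they have to be found in the camera images.
- bottle: slim amber glass bottle, 50 to 100 g: body 30 mm diameter up to 56 mm, shoulder, black ribbed cap 23 mm diameter from 62 to 88 mm, best gripped there. Origin at the centre of its underside, z up. It stands among two other bottles; which stands where changes. Glass: pushing on it in the pocket with over about 8 N, or dropping it from over 5 mm, is too hard
- pocket (a point): centre of the floor of the clamp's round pocket, 12 mm above the bench: 32.4 mm wide, 16 mm deep (rim 28 mm above the bench), with a 2 mm chamfer, in a 46 mm square block. Two upright posts behind it (-x) reach 62 mm above the bench. Axes as the clamp's
- holder: bench clamp, fixed: aluminium plate 96 x 176 x 12 mm, pocket at y = -42 mm, knob at y = +42 mm. Origin at the centre of its underside, z up. Under the knob a springy steel arm 82 mm long, 30 to 52 mm above the bench, ends in a rubber pad. The knob swings it clockwise on to the bottle, 0.3 to 1.6 rad away at the start: how far is not told, nor shown by how the knob stands
- knob_grip (a point): point on the knob's upright axis, 78 mm above the bench. The knob is an upright black bar, 44 mm long (along this point's x), 12 mm thick (y), from 59 to 91 mm above the bench, on a round disc 51 mm across, 48 to 60 mm above the bench. z up. Starts at any yaw; turns without end
- knob (a joint): slip of the knob in its clutch, rad, 0 at the start, growing clockwise from above. The arm swings with a drag of about 0.3 N m and hardly any slip (below 0.15). Once it presses on the bottle the torque rises over some 0.25 rad to about 0.6 N m, the clutch slips (torque dropping to 0.25 between clicks), clicking every 0.39 rad: at 0.20, 0.59, 0.98, 1.37. The arm stays tight; turning back loosens it
- squat_bottle: bystander: a wider amber bottle with a short cap, 44 mm diameter, 80 mm tall. Origin at its underside
- short_vial: bystander: a small clear vial, 22 mm diameter, 50 mm tall. Origin at its underside
- loose_lid: bystander: a flat screw lid lying on the bench, 62 mm diameter, 16 mm high
- wide_bottle: bystander: a wide white plastic bottle with a lid, 72 mm diameter, 123 mm tall
- wide_bottle2: bystander: a wide white plastic bottle without a lid, 72 mm diameter, 107 mm tall
- clear_vial: bystander: another small clear vial, 22 mm diameter, 50 mm tall
- amber_small: bystander: a small amber bottle, 28 mm diameter, 58 mm tall
There are look-alikes about, which are no part of the job. Leave any blue look-alike of the bottle alone.

How it is judged:
By the outcome, as a careful person would: the job done as asked, in the order asked, and still so for the second after the job is handed in, with the robot touching nothing.
It also fails if it takes over 72 s, if anything falls off the work surface, if the arm or the gripper's body presses on something with over 40 N, if the wrist force passes 120 N, or if a joint passes its speed limit or range.

## Working session

There is one attempt and no reset: what is moved stays moved. The work goes in short steps, Python scripts to look and compute and a tool call to move; the robot and the scene stay as the last step left them, time stands still between calls to the robot, and variables do not carry over. Pictures are saved under pics/ and viewed, at most 10 in all, crops included, and the job is handed in when it is done.

Besides the shell and the picture viewer there is one more tool, called after "Emit:" in YAML: its name, and indented under it one key for each argument. jog_arm: Moves the arm, as the interface text tells. Its arguments: {"type":"object","properties":{"targets":{"type":"string"},"newtons":{"type":"number"}},"required":["targets"]}

```bash
mkdir -p pics; ls; cat > h.py <<'E'
from workcell import *
import numpy as np, cv2
def cam(c):
    f=200/np.tan(np.radians(c["vfov"])/2)
    K=np.array([[f,0,c["cx"]],[0,f,c["cy"]],[0,0,1.]])
    M=np.diag([1,-1,-1,1.])@np.array(c["world_to_cam"])
    return K,np.array(c["distortion"],float),M[:3,:3],M[:3,3]
def ray(c,uv):
    K,D,R,t=cam(c)
    p=cv2.undistortPoints(np.array([[uv]],float),K,D)[0,0]
    return -R.T@t, R.T@np.array([p[0],p[1],1])
def onz(c,uv,z):
    o,d=ray(c,uv); return o+d*(z-o[2])/d[2]
def proj(c,P):
    K,D,R,t=cam(c)
    return cv2.projectPoints(np.array(P,float).reshape(-1,1,3),cv2.Rodrigues(R)[0],t,K,D)[0][:,0]
def save(c,n): cv2.imwrite("pics/"+n,cv2.cvtColor(c["frame"],cv2.COLOR_RGB2BGR))
E
python3 - <<'E'
from h import *
import pickle
for n in("scene","top"):
    c=capture(n); save(c,n+"0.png"); pickle.dump(c,open(n+"0.pkl","wb"))
    K,D,R,t=cam(c); print(n,-R.T@t,K[0,0],D,R.T[:,2])
print(read_state())
E
```

```text
pics
scene [953.46206138 545.21850652 638.3725627 ] 385.83429449428945 [-0.08801484  0.          0.          0.          0.        ] [-0.42667395 -0.64853376 -0.63035966]
top [ 511.12214225   -1.25748775 1048.80714402] 379.72994480392293 [0.01980617 0.         0.         0.         0.        ] [ 0.09362996 -0.02414156 -0.99531433]
{'clock': 0.1, 'joint_pos': array([61.72045271, 33.02856041,  1.42444368, 82.38022195, -0.8600276 ,
       64.68560346, -3.23922976]), 'joint_velocities': array([ 0.07367752, -0.21999996, -0.07824436, -0.1296994 , -0.00945083,
        0.02975615, -0.03013958]), 'tau': array([ 3.53354670e-03, -7.67301393e+01,  2.25651786e+00, -2.86604333e+01,
        1.56303094e-02,  8.63662484e-03, -6.02716170e-06]), 'ee_pos': array([ 268.76801765, -618.76007996,  230.52938812]), 'tool_rot': array([-1.79916306e+02,  4.18305651e-03,  2.34771017e+01]), 'wrist_force': array([ 0.18567796, -0.35015817, -0.06793153]), 'torque': array([ 2.20134222e-02,  2.97661806e-05, -3.39638102e-02]), 'grasp_force': 0.0, 'grip_width': 85.63414650654967}
```

View pics/scene0.png

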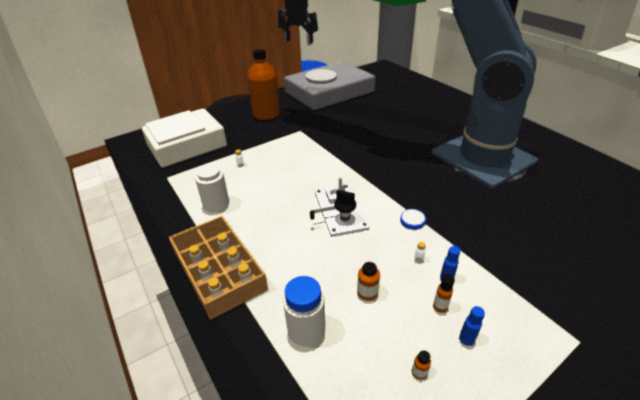

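View pics/top0.png

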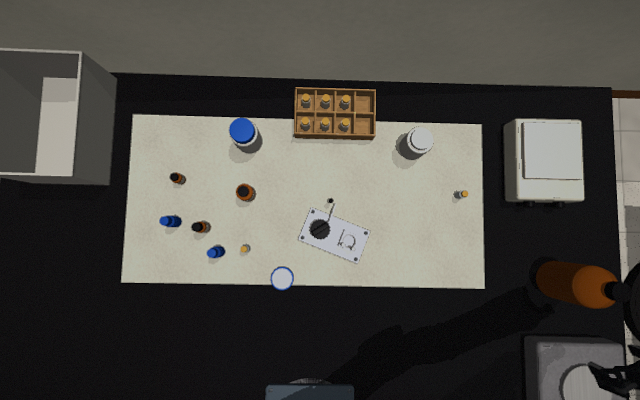

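The scene picture shows the slim amber bottle at (444,293), between two blue look-alikes. In the top view it is at (200,227). The clamp is at (334,236) in the top view, with the knob at (320,229) and the pocket at (347,241). Next I'll zoom in on these.

```bash
python3 - <<'E'
from h import *
import pickle
s=pickle.load(open("scene0.pkl","rb"));t=pickle.load(open("top0.pkl","rb"))
def crop(c,x,y,w,h,k): return cv2.resize(c["frame"][y:y+h,x:x+w],(w*k,h*k),interpolation=cv2.INTER_CUBIC)
a=np.hstack([crop(t,290,195,90,75,4),crop(s,300,170,90,75,4)])
b=np.hstack([crop(t,160,200,90,65,4),crop(s,400,235,90,65,4)])
cv2.imwrite("pics/crops.png",cv2.cvtColor(np.vstack([a,b]),cv2.COLOR_RGB2BGR))
for n,uv,z in[("cap",(199,226),88),("knob",(320,229),90),("pocket",(347,241),28)]: print(n,onz(t,uv,z))
for n,uv,z in[("cap",(446,279),88),("knob",(346,196),91)]: print(n,onz(s,uv,z))
E
```

```text
cap [520.97876534 286.72467237  88.        ]
knob [519.73197308 -15.45763988  90.        ]
pocket [489.85642155 -89.29688028  28.        ]
cap [525.60607577 295.28813865  88.        ]
knob [528.47742798  -2.43801772  91.        ]
```

View pics/crops.png

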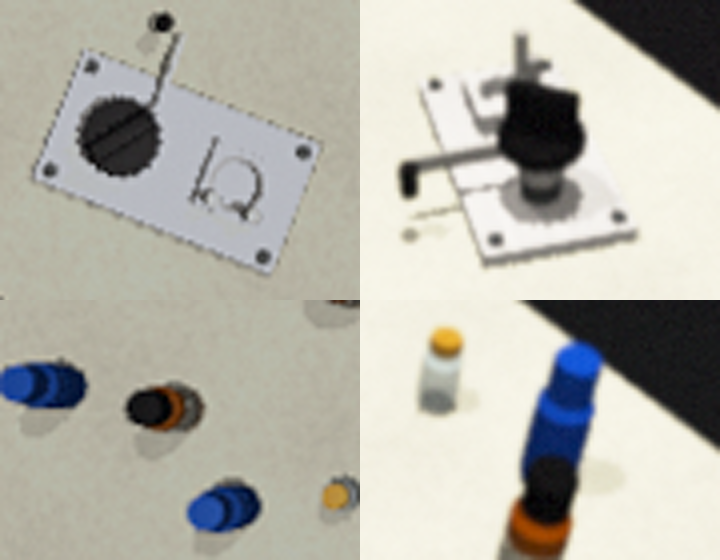

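The crops show the knob bar running lower-left to upper-right on its disc, at about (320,229) in the top view. The arm points up and the pocket ring is at about (349,241). The cap is at (197,227), with blue bottles about 80 mm to either side.

```bash
cat > m.py <<'E'
from h import *
def tri(s,us,t,ut):
    o1,d1=ray(s,us);o2,d2=ray(t,ut)
    k=np.linalg.lstsq(np.c_[d1,-d2],o2-o1,rcond=None)[0]
    return (o1+d1*k[0]+o2+d2*k[1])/2, np.linalg.norm(o1+d1*k[0]-o2-d2*k[1])
def blob(c,mask_fn,box):
    x0,y0,x1,y1=box; f=c["frame"][y0:y1,x0:x1]
    m=mask_fn(f.astype(int)).astype(np.uint8)
    n,l,st,ce=cv2.connectedComponentsWithStats(m)
    i=1+np.argmax(st[1:,4]); return ce[i]+[x0,y0],st[i],(l==i)
dark=lambda f:f.max(2)<70
E
python3 - <<'E'
from m import *
import pickle
s=pickle.load(open("scene0.pkl","rb"));t=pickle.load(open("top0.pkl","rb"))
a,sa,_=blob(s,dark,(430,270,465,300));b,sb,_=blob(t,dark,(185,218,215,236))
print(a,sa,b,sb,tri(s,a,t,b))
blue=lambda f:(f[...,2]>100)&(f[...,0]<60)
for box in((155,210,183,230),(205,243,227,262)):
    u,st,_=blob(t,blue,box);print("blue",u,onz(t,u,50))
u,st,m=blob(t,dark,(300,212,340,245));print("disc",u,st,onz(t,u,62))
f=t["frame"]
hsv=cv2.cvtColor(f,cv2.COLOR_RGB2HSV)
# plate: greyish/bluish vs cream mat
q=f.astype(int); m=((q[...,2]-q[...,0]>-2)&(q.max(2)>90)); mm=np.zeros_like(m);mm[200:270,292:375]=m[200:270,292:375]
mm=cv2.morphologyEx(mm.astype(np.uint8),cv2.MORPH_CLOSE,np.ones((13,13)))
cs=max(cv2.findContours(mm,0,2)[0],key=cv2.contourArea); r=cv2.minAreaRect(cs); print(r)
P=np.array([onz(t,p,12) for p in cv2.boxPoints(r)]);print(P,[np.linalg.norm(P[i]-P[i-1]) for i in range(4)],P.mean(0))
k=lambda c,x,y,w,h,z,g:np.clip(cv2.resize(c["frame"][y:y+h,x:x+w],(w*z,h*z),interpolation=cv2.INTER_CUBIC)*g,0,255).astype(np.uint8)
im=np.hstack([k(t,305,214,32,32,12,3.0),k(t,325,222,32,32,12,1)])
cv2.imwrite("pics/knob.png",cv2.cvtColor(im,cv2.COLOR_RGB2BGR))
E
```

```text
[446.79274611 281.74093264] [ 10   3  14  18 193] [197.04761905 226.5952381 ] [ 7  4 11 10 84] (array([519.61457991, 295.091281  ,  75.67469704]), np.float64(0.3185136841389672))
blue [163.73684211 220.57894737] [533.52514151 388.95331111  50.        ]
blue [211.27118644 252.6779661 ] [453.4209946  263.20654834  50.        ]
disc [319.45172414 228.9137931 ] [ 10   8  20  19 290] [520.17567628 -14.44806682  62.        ]
((335.74700927734375, 230.0428924560547), (64.29232025146484, 45.74436950683594), 22.380136489868164)
[[ 4.92285956e+02  4.42432048e+01  1.20000000e+01]
 [ 6.08456094e+02 -2.23132665e-01  1.20000000e+01]
 [ 5.45033694e+02 -1.64309618e+02  1.20000000e+01]
 [ 4.29875580e+02 -1.18011886e+02  1.20000000e+01]] [np.float64(173.84409544816972), np.float64(124.38953359089733), np.float64(175.91695590931064), np.float64(124.11636137080316)] [518.91283106 -59.57535781  12.        ]
```

View pics/knob.png

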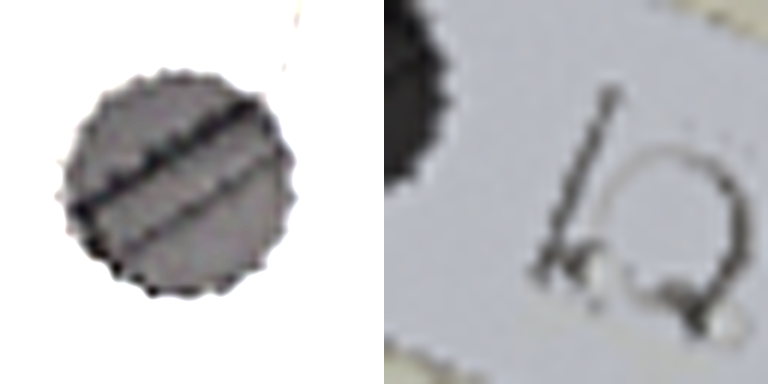

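The left half shows the bar's edges clearly, at about −58° in the image. The right half shows the pocket ring centred near (349,240.5), with the two posts below it.

```bash
python3 - <<'E'
from m import *
import pickle
s=pickle.load(open("scene0.pkl","rb"));t=pickle.load(open("top0.pkl","rb"))
C=[onz(t,(290+x/4-.4,195+y/4-.4),12) for x,y in((85,48),(322,143),(270,272),(33,180))];C=np.array(C)
print([np.linalg.norm(C[i]-C[i-1]) for i in range(4)]);o=C.mean(0)
v=(C[0]+C[3]-C[1]-C[2]);yh=v[:2]/np.linalg.norm(v[:2]);th=np.degrees(np.arctan2(-yh[0],yh[1]));print("origin",o,"yaw",th)
print("pocket",o[:2]-42*yh,"knob",o[:2]+42*yh)
print("ring",onz(t,(325+288/12-.46,222+222/12-.46),28))
for a,b in(((85,205),(250,105)),((120,250),(280,150))):
    A,B=[onz(t,(305+x/12,214+y/12),91) for x,y in(a,b)];d=B-A;print("bar",np.degrees(np.arctan2(d[1],d[0])),(A+B)/2)
# arm angle: tip pad
k=o[:2]+42*yh
print("armtip",onz(t,(290+161/4-.4,195+22/4-.4),52))
# scene corner check
D=[onz(s,(300+(x-360)/4-.4,170+y/4-.4),12) for x,y in((418,85),(487,262),(635,232))];print(np.array(D)); print(C)
E
```

```text
[np.float64(96.16863665846594), np.float64(174.2067515085238), np.float64(94.10817763539856), np.float64(171.88787622904795)]
origin [505.81899642 -54.94061047  12.        ] yaw -20.230571240983153
pocket [491.2954426  -94.34957372] knob [520.34255024 -15.53164722]
ring [492.49249921 -93.38575244  28.        ]
bar -57.6283884375854 [524.90178698 -12.73542408  91.        ]
bar -56.89279233699379 [515.65839214 -19.74656023  91.        ]
armtip [596.51200492 -40.31039608  52.        ]
[[ 522.5016225  -149.12105097   12.        ]
 [ 583.07839015   15.50858421   12.        ]
 [ 497.17243399   46.06471349   12.        ]]
[[ 580.90277313    9.74331135   12.        ]
 [ 519.6863915  -153.35342955   12.        ]
 [ 432.11311368 -118.89664344   12.        ]
 [ 490.57370737   42.74431975   12.        ]]
```

```bash
cat > go.py <<'E'
import sys
from h import *
from scipy.spatial.transform import Rotation as Ro
st=read_state(); R=Ro.from_euler("xyz",st["tool_rot"],degrees=True)
p=np.array(st["ee_pos"]); print("t%.2f"%st["clock"],"p",p.round(1),"rpy",np.round(st["tool_rot"],1),"F",np.round(st["wrist_force"],1),"Tz %.2f"%st["torque"][2],"w %.1f g %.1f"%(st["grip_width"],st["grasp_force"]),"J",np.round(st["joint_pos"]))
for a in sys.argv[1:]:
    q=np.array([float(v) for v in a.split(",")]); d=R.inv().apply(q-p)
    print(q,"tool shift mm",d.round(1),"min rows",int(np.ceil(abs(d).max()/45))); p=q
E
```

Emit:
jog_arm:
  targets: "0.5 0 0 0 0 0 -7.3; 0.5 0 0 0 0 0 -7.3; 0.5 0 0 0 0 0 -7.3; 0.5 0 0 0 0 0 -7.3; 0.5 0 0 0 0 0 -7.3; 0.5 0 0 0 0 0 0"

```text
clock: 0.7
ee_pos: [268.6, -619.0, 230.8]
tool_rot: [-180.0, -0.0, 60.1]
wrist_force: [-0.5, -0.5, 0.1]
grip_width: 43.0
grasp_force: 0.0
```

```bash
python3 go.py 480,-100,200 519.6,295,200
```

```text
t0.70 p [ 268.6 -619.   230.8] rpy [-180.    -0.    60.1] F [-0.5 -0.5  0.1] Tz -0.04 w 43.0 g 0.0 J [67. 33. -8. 82.  5. 65. 28.]
[ 480. -100.  200.] tool shift mm [555.2 -75.6  31.2] min rows 13
[519.6 295.  200. ] tool shift mm [ 362.1 -162.7    0.4] min rows 9
```

Emit:
jog_arm:
  targets: "0.5 0.0427 -0.0058 0.0024 0 0 0; 0.5 0.0427 -0.0058 0.0024 0 0 0; 0.5 0.0427 -0.0058 0.0024 0 0 0; 0.5 0.0427 -0.0058 0.0024 0 0 0; 0.5 0.0427 -0.0058 0.0024 0 0 0; 0.5 0.0427 -0.0058 0.0024 0 0 0; 0.5 0.0427 -0.0058 0.0024 0 0 0; 0.5 0.0427 -0.0058 0.0024 0 0 0; 0.5 0.0427 -0.0058 0.0024 0 0 0; 0.5 0.0427 -0.0058 0.0024 0 0 0; 0.5 0.0427 -0.0058 0.0024 0 0 0; 0.5 0.0427 -0.0058 0.0024 0 0 0; 0.5 0.0427 -0.0058 0.0024 0 0 0"

```text
clock: 2.0
ee_pos: [481.7, -99.1, 200.1]
tool_rot: [180.0, -0.0, 59.7]
wrist_force: [0.9, -0.5, 0.2]
grip_width: 42.8
grasp_force: 0.0
```

Emit:
jog_arm:
  targets: "0.5 0.0402 -0.0181 0 0 0 0; 0.5 0.0402 -0.0181 0 0 0 0; 0.5 0.0402 -0.0181 0 0 0 0; 0.5 0.0402 -0.0181 0 0 0 0; 0.5 0.0402 -0.0181 0 0 0 0; 0.5 0.0402 -0.0181 0 0 0 0; 0.5 0.0402 -0.0181 0 0 0 0; 0.5 0.0402 -0.0181 0 0 0 0; 0.5 0.0402 -0.0181 0 0 0 0; 0.5 0 0 0 0 0 0; 0.5 0 0 0 0 0 0"

```text
clock: 3.1
ee_pos: [520.7, 295.0, 199.5]
tool_rot: [-180.0, 0.0, 59.9]
wrist_force: [0.3, -1.4, -0.8]
grip_width: 42.6
grasp_force: 0.0
```

```bash
python3 go.py 519.6,295,120 519.6,295,64; python3 - <<'E'
from m import *
s=capture("scene");t=capture("top");save(s,"s1.png");save(t,"t1.png")
k=lambda c,x,y,w,h,z:cv2.resize(c["frame"][y:y+h,x:x+w],(w*z,h*z),interpolation=cv2.INTER_CUBIC)
cv2.imwrite("pics/s1c.png",cv2.cvtColor(np.hstack([k(s,390,180,100,140,4),k(t,150,170,100,140,4)]),cv2.COLOR_RGB2BGR))
E
```

```text
t3.10 p [520.7 295.  199.5] rpy [-180.     0.    59.9] F [ 0.3 -1.4 -0.8] Tz 0.01 w 42.6 g 0.0 J [-22.  29. -18.  96.  11.  57. -74.]
[519.6 295.  120. ] tool shift mm [-0.5 -1.  79.5] min rows 2
[519.6 295.   64. ] tool shift mm [ 0.  0. 56.] min rows 2
```

View pics/s1c.png

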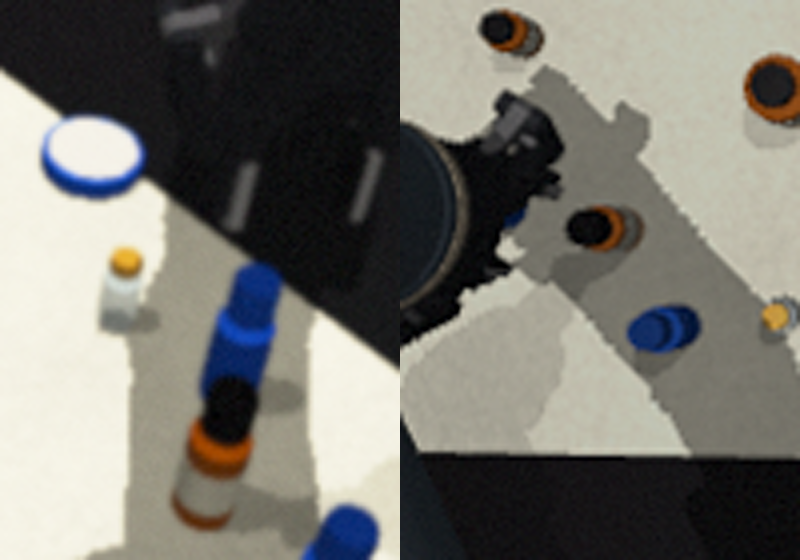

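The left crop shows the pads above the bottle, midway at about (466,228) in the scene image. The cap is at about (447,281). I'll check that against the projection, then descend.

```bash
python3 - <<'E'
from m import *
s=capture("scene")
print(proj(s,[[520.7,295,z] for z in(195,205,215,225)]),proj(s,[[519.6,295.1,75.7]]))
R=np.array([np.sin(np.radians(60)),-np.cos(np.radians(60)),0])
for z in (200,230): print(proj(s,[np.array([520.7,295,z])+21*R,np.array([520.7,295,z])-21*R]))
E
```

```text
[[459.85394447 235.42670864]
 [461.10624839 231.00208041]
 [462.38042867 226.48626631]
 [463.67693801 221.87679563]] [[446.8932269  281.73119019]]
[[448.1178939  234.18440858]
 [472.71964021 232.26730887]]
[[451.61296361 220.47636874]
 [476.92710409 218.59912595]]
```

Emit:
jog_arm:
  targets: "0.5 0 -0.001 0.04 0 0 0; 0.5 0 0 0.038 0 0 0; 0.5 0 0 0 0 0 0"

```text
clock: 3.55
ee_pos: [518.4, 291.1, 118.2]
tool_rot: [-179.8, 0.4, 59.8]
wrist_force: [-0.5, -0.9, -0.9]
grip_width: 42.7
grasp_force: 0.0
```

```bash
python3 - <<'E'
from m import *
s=capture("scene");t=capture("top")
k=lambda c,x,y,w,h,z:cv2.resize(c["frame"][y:y+h,x:x+w],(w*z,h*z),interpolation=cv2.INTER_CUBIC)
cv2.imwrite("pics/s2c.png",cv2.cvtColor(np.clip(1.6*np.hstack([k(s,415,220,70,90,5),k(t,165,185,70,90,5)]),0,255).astype(np.uint8),cv2.COLOR_RGB2BGR))
p=read_state()["ee_pos"];R=np.array([np.sin(np.radians(60)),-np.cos(np.radians(60)),0])
for c in(s,t): print(proj(c,[p,p+21*R,p-21*R]))
E
python3 go.py 519.6,295,64
```

```text
[[450.72659401 264.41253951]
 [439.2348871  265.39147034]
 [462.1231207  263.42885742]]
[[191.79571301 225.80212153]
 [196.6185422  218.32643163]
 [186.9471237  233.31394598]]
t3.65 p [520.7 293.5 122.7] rpy [-1.80e+02  1.00e-01  5.99e+01] F [-0.3  0.2  0.3] Tz 0.00 w 42.4 g 0.0 J [-23.  34. -17. 102.  13.  47. -76.]
[519.6 295.   64. ] tool shift mm [ 0.8 -1.8 58.7] min rows 2
```

View pics/s2c.png

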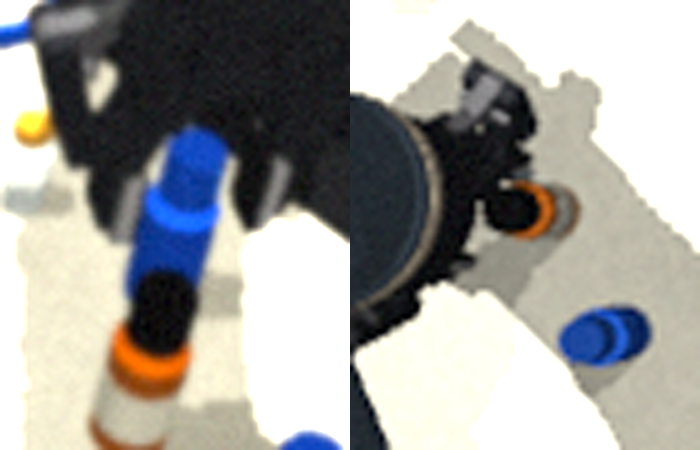

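The left crop shows the tips at about (439,268) and (467,265), straddling the cap's line and close to the projection. Descend and grip.

Emit:
jog_arm:
  targets: "0.5 0.0008 -0.0015 0.02 0 0 0; 0.5 0 0 0.02 0 0 0; 0.5 0 0 0.0185 0 0 0; 0.5 0 0 0 0 0 0; 0.5 0 0 0 0 0 0"

```text
clock: 4.15
ee_pos: [520.6, 296.3, 65.5]
tool_rot: [179.9, -0.1, 59.9]
wrist_force: [0.6, -0.1, 0.1]
grip_width: 42.2
grasp_force: 0.0
```

```bash
python3 go.py 519.6,295,64; python3 - <<'E'
from m import *
s=capture("scene")
k=lambda c,x,y,w,h,z:cv2.resize(c["frame"][y:y+h,x:x+w],(w*z,h*z),interpolation=cv2.INTER_CUBIC)
cv2.imwrite("pics/s3c.png",cv2.cvtColor(np.clip(1.6*k(s,415,230,70,80,7),0,255).astype(np.uint8),cv2.COLOR_RGB2BGR))
E
```

```text
t4.15 p [520.6 296.3  65.5] rpy [ 1.799e+02 -1.000e-01  5.990e+01] F [ 0.6 -0.1  0.1] Tz 0.09 w 42.2 g 0.0 J [-24.  38. -16. 104.  15.  40. -78.]
[519.6 295.   64. ] tool shift mm [-1.6 -0.2  1.5] min rows 1
```

View pics/s3c.png

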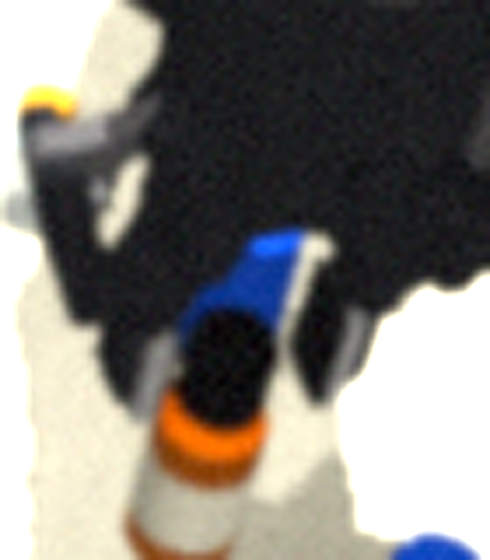

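The cap at about (447,285) is between the pads, with little offset. Gripping.

Emit:
jog_arm:
  targets: "0.5 -0.0015 0 0.001 0 0 0; 0.2 0 0 0 0 0 0; 0 0 0 0 0 0 0; 0 0 0 0 0 0 0; 0 0 0 0 0 0 0; 0 0 0 0 0 0 0; 0 0 0 0 0 0 0; 0 0 0 0 0 0 0"
  newtons: 30

```text
clock: 5.0
ee_pos: [519.4, 294.8, 63.5]
tool_rot: [180.0, -0.1, 60.0]
wrist_force: [0.4, -0.1, 7.6]
grip_width: 21.8
grasp_force: 29.3
```

Emit:
jog_arm:
  targets: "0 0 0 -0.02 0 0 0; 0 0 0 -0.03 0 0 0; 0 0 0 -0.04 0 0 0; 0 0 0 -0.02 0 0 0; 0 0 0 0 0 0 0; 0 0 0 0 0 0 0"

```text
clock: 5.6
ee_pos: [518.7, 294.5, 172.6]
tool_rot: [180.0, -0.0, 60.0]
wrist_force: [0.5, -0.9, -1.4]
grip_width: 22.1
grasp_force: 29.6
```

```bash
python3 go.py 491.5,-93.5,174
```

```text
t5.60 p [518.7 294.5 172.6] rpy [180.  -0.  60.] F [ 0.5 -0.9 -1.4] Tz -0.05 w 22.1 g 29.6 J [-22.  30. -18.  99.  11.  53. -75.]
[491.5 -93.5 174. ] tool shift mm [-349.5  170.6   -1.4] min rows 8
```

Emit:
jog_arm:
  targets: "0 -0.01 0.005 0 0 0 0; 0 -0.02 0.01 0 0 0 0; 0 -0.03 0.0146 0 0 0 0; 0 -0.03 0.0146 0 0 0 0; 0 -0.03 0.0146 0 0 0 0; 0 -0.03 0.0146 0 0 0 0; 0 -0.03 0.0146 0 0 0 0; 0 -0.03 0.0146 0 0 0 0; 0 -0.03 0.0146 0 0 0 0; 0 -0.03 0.0146 0 0 0 0; 0 -0.03 0.0146 0 0 0 0; 0 -0.02 0.01 0 0 0 0; 0 -0.02 0.01 0 0 0 0; 0 -0.01 0.0045 0 0 0 0; 0 0 0 0 0 0 0; 0 0 0 0 0 0 0; 0 0 0 0 0 0 0"

```text
clock: 7.3
ee_pos: [491.7, -92.5, 172.5]
tool_rot: [-180.0, -0.0, 60.1]
wrist_force: [-0.7, -0.0, -1.3]
grip_width: 22.2
grasp_force: 29.6
```

```bash
python3 go.py 492,-93,120; python3 - <<'E'
from m import *
s=capture("scene");t=capture("top")
k=lambda c,x,y,w,h,z:cv2.resize(c["frame"][y:y+h,x:x+w],(w*z,h*z),interpolation=cv2.INTER_CUBIC)
cv2.imwrite("pics/s4c.png",cv2.cvtColor(np.clip(1.3*np.hstack([k(s,295,120,80,110,5),k(t,310,190,80,110,5)]),0,255).astype(np.uint8),cv2.COLOR_RGB2BGR))
p=read_state()["ee_pos"]
for c in(s,t): print(proj(c,[p,p-[0,0,7.5],p-[0,0,63.5]]))
E
```

```text
t7.30 p [491.7 -92.5 172.5] rpy [-180.    -0.    60.1] F [-0.7 -0.  -1.3] Tz -0.00 w 22.2 g 29.6 J [ 18.  23. -17. 112.   9.  46. -34.]
[492. -93. 120.] tool shift mm [-0.3  0.5 52.5] min rows 2
[[335.7600761  143.79558813]
 [335.76508806 146.54995567]
 [335.79743441 166.28322534]]
[[353.89269588 241.60104649]
 [353.5565003  241.52220845]
 [351.21588243 240.97336657]]
```

View pics/s4c.png

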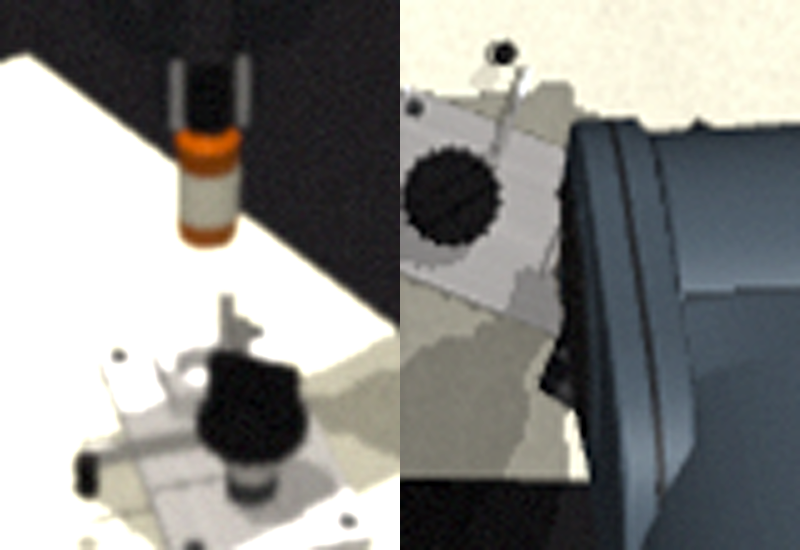

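The left crop shows the bottle hanging upright at scene (336.6,146–167), within 1 px of the projection. The clamp is below it, with the pocket partly hidden by the knob. I'll use the plate screws to refine the clamp pose across both views.

```bash
python3 - <<'E'
from m import *
import pickle
s=pickle.load(open("scene0.pkl","rb"));t=pickle.load(open("top0.pkl","rb"))
def cen(c,u):
    x,y=int(round(u[0])),int(round(u[1])); f=c["frame"][y-4:y+5,x-4:x+5].astype(float).mean(2)
    w=np.clip(np.percentile(f,60)-25-f,0,None); yy,xx=np.mgrid[-4:5,-4:5]; w[xx**2+yy**2>14]=0
    return np.array([x+(w*xx).sum()/w.sum(),y+(w*yy).sum()/w.sum()])
T=[cen(t,(290+x/4,195+y/4)) for x,y in((92,65),(303,152),(50,170),(262,257))]
S=[cen(s,(300+(x-360)/4,170+y/4)) for x,y in((495,240),(436,84),(617,217))]
W=np.array([onz(t,u,13) for u in T]);V=np.array([onz(s,u,13) for u in S])
print(np.c_[W,np.vstack([V,[0,0,0]])].round(1))
for i in range(3): print(tri(s,S[i],t,T[i]))
o=W.mean(0);y=(W[0]+W[2]-W[1]-W[3])[:2];y/=np.linalg.norm(y)
print("top: o",o,"yaw",np.degrees(np.arctan2(-y[0],y[1])),"pocket",o[:2]-42*y,"knob",o[:2]+42*y)
d=(V-W[:3]).mean(0);print("scene-top",d)
E
```

```text
[[ 568.6    4.8   13.   568.8    4.6   13. ]
 [ 513.3 -140.3   13.   513.7 -142.    13. ]
 [ 497.    31.8   13.   497.4   30.7   13. ]
 [ 442.2 -113.8   13.     0.     0.     0. ]]
(array([568.72919717,   4.73202465,  13.06668531]), np.float64(0.2840672656941081))
(array([ 513.79819236, -140.63602669,   13.80200999]), np.float64(1.3639575179012249))
(array([497.43150422,  31.43523426,  13.51521105]), np.float64(0.9939451769823922))
top: o [505.2875611  -54.39024518  13.        ] yaw -20.75431066207973 pocket [490.40438263 -93.66480436] knob [520.17073957 -15.115686  ]
scene-top [ 0.3582389  -0.98198284  0.        ]
```

```bash
python3 - <<'E'
from m import *
s=capture("scene");f=s["frame"][140:175,322:350].astype(int)
p=read_state()["ee_pos"]
h=np.linalg.norm;v=np.array([953-p[0],545-p[1],0]);v/=h(v);r=np.array([-v[1],v[0],0])
for nm,z,rad in(("base",-63.5,15),("shoulder",-7.5,15),("cap bottom",-1.5,11.5)):
    c=p+[0,0,z];print(nm,proj(s,[c+rad*v,c-rad*r,c+rad*r]).round(1).tolist())
for c in (13,14,15): print("col",322+c,[(140+i,*f[i,c]) for i in range(3,35)if i<12 or i>20])
for rr in(12,16,20,24): print("row",140+rr,f[rr,:,0].tolist(),f[rr,:,2].tolist())
E
```

```text
base [[335.8, 169.7], [329.6, 166.3], [341.9, 166.2]]
shoulder [[335.7, 149.8], [329.4, 146.5], [342.1, 146.5]]
cap bottom [[335.7, 146.8], [330.8, 144.3], [340.6, 144.3]]
col 335 [(143, np.int64(2), np.int64(2), np.int64(5)), (144, np.int64(15), np.int64(15), np.int64(15)), (145, np.int64(21), np.int64(18), np.int64(18)), (146, np.int64(54), np.int64(27), np.int64(12)), (147, np.int64(117), np.int64(53), np.int64(3)), (148, np.int64(157), np.int64(70), np.int64(0)), (149, np.int64(163), np.int64(74), np.int64(0)), (150, np.int64(144), np.int64(69), np.int64(8)), (151, np.int64(104), np.int64(48), np.int64(7)), (161, np.int64(125), np.int64(122), np.int64(107)), (162, np.int64(128), np.int64(124), np.int64(110)), (163, np.int64(127), np.int64(122), np.int64(107)), (164, np.int64(125), np.int64(119), np.int64(101)), (165, np.int64(116), np.int64(96), np.int64(73)), (166, np.int64(102), np.int64(62), np.int64(31)), (167, np.int64(100), np.int64(52), np.int64(16)), (168, np.int64(106), np.int64(60), np.int64(27)), (169, np.int64(155), np.int64(126), np.int64(99)), (170, np.int64(221), n
[... 2919 characters left out ...]
81, 44, 31, 23, 22, 24, 24, 21] [232, 232, 232, 231, 232, 231, 233, 219, 142, 96, 100, 99, 101, 97, 91, 97, 97, 100, 96, 91, 70, 41, 29, 22, 20, 24, 25, 21]
row 160 [247, 246, 246, 247, 247, 247, 247, 239, 180, 122, 118, 120, 124, 129, 124, 126, 126, 120, 114, 109, 79, 42, 29, 20, 27, 31, 26, 28] [234, 231, 232, 232, 232, 232, 231, 219, 154, 104, 99, 103, 108, 110, 104, 109, 108, 101, 97, 91, 67, 40, 28, 22, 27, 28, 26, 30]
row 164 [246, 247, 247, 247, 246, 246, 245, 238, 178, 118, 118, 118, 122, 125, 120, 122, 121, 116, 112, 128, 189, 229, 211, 162, 100, 50, 31, 26] [231, 232, 232, 232, 230, 231, 229, 215, 132, 74, 83, 91, 96, 101, 96, 96, 97, 90, 83, 89, 148, 202, 183, 139, 87, 45, 31, 27]
```

Bottle edges in pixels are 330 to 342 across and about 169 at the bottom. They match the TCP projection within 0.5 px, so I'm lowering onto the pocket.

Emit:
jog_arm:
  targets: "0 -0.0016 0 0.015 0 0 0; 0 0 0 0.02 0 0 0; 0 0 0 0.02 0 0 0; 0 0 0 0.015 0 0 0; 0 0 0 0.004 0 0 0; 0 0 0 0 0 0 0; 0 0 0 0 0 0 0; 0 0 0 0 0 0 0"

```text
clock: 8.25
ee_pos: [491.3, -95.2, 99.3]
tool_rot: [179.9, -0.0, 60.0]
wrist_force: [0.0, -1.1, -1.3]
grip_width: 22.0
grasp_force: 29.7
```

```bash
python3 go.py 491,-93.9,96; python3 - <<'E'
from m import *
s=capture("scene")
k=lambda c,x,y,w,h,z:cv2.resize(c["frame"][y:y+h,x:x+w],(w*z,h*z),interpolation=cv2.INTER_CUBIC)
cv2.imwrite("pics/s5c.png",cv2.cvtColor(k(s,305,140,60,70,8),cv2.COLOR_RGB2BGR))
E
```

```text
t8.25 p [491.3 -95.2  99.3] rpy [179.9  -0.   60. ] F [ 0.  -1.1 -1.3] Tz -0.00 w 22.0 g 29.7 J [ 16.  29. -15. 117.  12.  36. -37.]
[491.  -93.9  96. ] tool shift mm [ 0.9 -0.9  3.3] min rows 1
```

View pics/s5c.png

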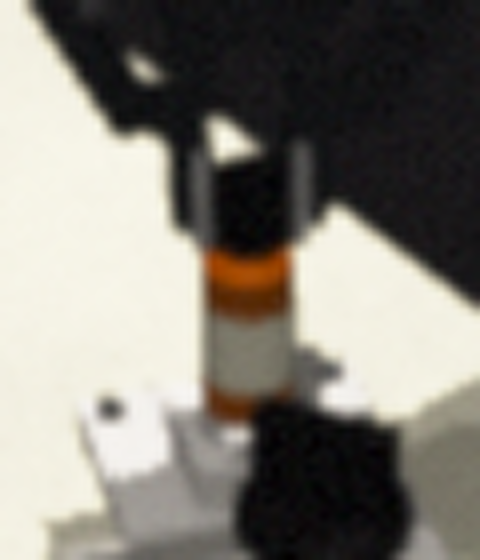

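The picture shows the bottle's base at about (336,193), just above the pocket block and seemingly over it. I'll correct by about 1 mm and lower in stages while checking force.

Emit:
jog_arm:
  targets: "0 0.0009 -0.0009 0.002 0 0 0; 0 0 0 0.002 0 0 0; 0 0 0 0.002 0 0 0; 0 0 0 0.002 0 0 0; 0 0 0 0.002 0 0 0; 0 0 0 0 0 0 0; 0 0 0 0 0 0 0"

```text
clock: 9.0
ee_pos: [490.7, -94.2, 88.4]
tool_rot: [180.0, -0.0, 60.0]
wrist_force: [2.8, -3.6, -3.6]
grip_width: 21.9
grasp_force: 29.7
```

Emit:
jog_arm:
  targets: "0 0 0.001 0 0 0 0; 0 0 0 0.001 0 0 0; 0 0 0 0.001 0 0 0; 0 0 0 0 0 0 0; 0 0 0 0 0 0 0"

```text
clock: 9.5
ee_pos: [491.1, -94.4, 86.4]
tool_rot: [-180.0, 0.0, 60.0]
wrist_force: [-0.4, -1.3, -2.8]
grip_width: 21.5
grasp_force: 29.8
```

Emit:
jog_arm:
  targets: "0 0 0 0.0015 0 0 0; 0 0 0 0.0015 0 0 0; 0 0 0 0.0015 0 0 0; 0 0 0 0.0015 0 0 0; 0 0 0 0.001 0 0 0; 0 0 0 0 0 0 0; 0 0 0 0 0 0 0"

```text
clock: 10.2
ee_pos: [491.3, -94.5, 79.5]
tool_rot: [-180.0, 0.0, 60.0]
wrist_force: [-0.9, -0.3, -1.1]
grip_width: 21.6
grasp_force: 29.7
```

Emit:
jog_arm:
  targets: "0 0 0 0.001 0 0 0; 0 0 0 0.001 0 0 0; 0 0 0 0 0 0 0; 0 0 0 0 0 0 0"

```text
clock: 10.6
ee_pos: [491.4, -94.6, 77.6]
tool_rot: [-180.0, -0.0, 60.0]
wrist_force: [-1.5, -0.9, -2.1]
grip_width: 21.9
grasp_force: 29.8
```

Emit:
jog_arm:
  targets: "0 0 0 0.0008 0 0 0; 0 0 0 0 0 0 0; 0 0 0 0 0 0 0"

```text
clock: 10.9
ee_pos: [491.4, -94.6, 76.8]
tool_rot: [-180.0, 0.0, 60.0]
wrist_force: [-1.1, -1.0, -2.2]
grip_width: 22.3
grasp_force: 29.8
```

Emit:
jog_arm:
  targets: "0 0 0 0.0008 0 0 0; 0 0 0 0 0 0 0; 0 0 0 0 0 0 0"

```text
clock: 11.2
ee_pos: [491.4, -94.5, 76.0]
tool_rot: [-180.0, 0.0, 60.0]
wrist_force: [-0.6, -1.3, -0.4]
grip_width: 22.0
grasp_force: 29.8
```

Emit:
jog_arm:
  targets: "0 0 0 0.0006 0 0 0; 0 0 0 0 0 0 0; 0 0 0 0 0 0 0"

```text
clock: 11.5
ee_pos: [491.5, -94.6, 75.6]
tool_rot: [180.0, -0.0, 60.0]
wrist_force: [-0.4, -1.4, 4.7]
grip_width: 22.0
grasp_force: 30.1
```

The bottle is on the floor of the pocket: TCP is at 75.6 as expected, with about 5 N. Releasing and rising.

Emit:
jog_arm:
  targets: "0.45 0 0 0 0 0 0; 0.45 0 0 0 0 0 0; 0.45 0 0 0 0 0 0; 0.45 0 0 0 0 0 0; 0.45 0 0 -0.01 0 0 0; 0.45 0 0 -0.02 0 0 0; 0.45 0 0 -0.03 0 0 0; 0.45 0 0 -0.03 0 0 0; 0.45 0 0 0 0 0 0; 0.45 0 0 0 0 0 0"

```text
clock: 12.5
ee_pos: [491.8, -94.7, 166.4]
tool_rot: [179.9, -0.0, 60.0]
wrist_force: [-0.9, -0.1, -0.6]
grip_width: 38.5
grasp_force: 0.0
```

```bash
python3 go.py 520.3,-15.5,160; python3 - <<'E'
from m import *
s=capture("scene")
k=lambda c,x,y,w,h,z:cv2.resize(c["frame"][y:y+h,x:x+w],(w*z,h*z),interpolation=cv2.INTER_CUBIC)
cv2.imwrite("pics/s6c.png",cv2.cvtColor(k(s,300,140,80,90,6),cv2.COLOR_RGB2BGR))
print(proj(s,[[491,-94,100],[491,-94,74],[491,-94,12]]))
E
```

```text
t12.50 p [491.8 -94.7 166.4] rpy [179.9  -0.   60. ] F [-0.9 -0.1 -0.6] Tz -0.02 w 38.5 g 0.0 J [ 18.  23. -17. 113.  10.  45. -35.]
[520.3 -15.5 160. ] tool shift mm [ 82.8 -15.    6.4] min rows 2
[[335.7648508  168.99256368]
 [335.77721838 177.57310179]
 [335.80084729 196.92633977]]
```

View pics/s6c.png

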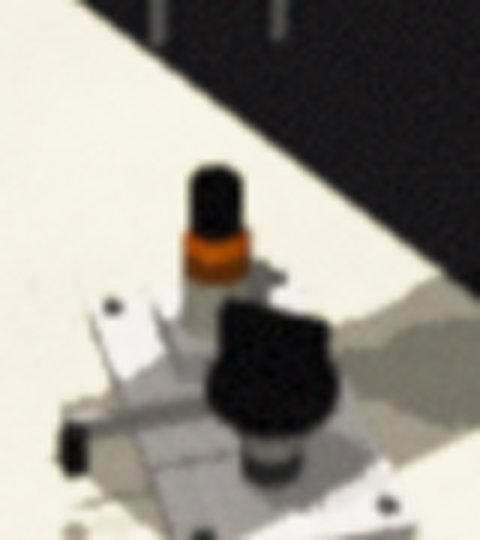

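The picture shows the bottle standing upright in the pocket, with the cap at about (336,172) as projected. Now over to the knob, turning the tool to yaw 123°.

Emit:
jog_arm:
  targets: "0.45 0.028 -0.005 0.002 0 0 0; 0.45 0.028 -0.005 0.002 0 0 0; 0.45 0.0268 -0.005 0.002 0 0 0; 0.45 0 0 0 0 0 -7.9; 0.45 0 0 0 0 0 -7.9; 0.45 0 0 0 0 0 -7.9; 0.45 0 0 0 0 0 -7.9; 0.45 0 0 0 0 0 -7.9; 0.45 0 0 0 0 0 -7.9; 0.45 0 0 0 0 0 -7.9; 0.45 0 0 0 0 0 -7.7; 0.45 0 0 0 0 0 0; 0.45 0 0 0 0 0 0"

```text
clock: 13.85
ee_pos: [519.4, -15.5, 158.7]
tool_rot: [-179.9, -0.1, 122.7]
wrist_force: [0.3, -0.2, 0.8]
grip_width: 38.3
grasp_force: 0.0
```

```bash
python3 go.py 520.3,-15.7,110 520.3,-15.7,66
```

```text
t13.85 p [519.4 -15.5 158.7] rpy [-1.799e+02 -1.000e-01  1.227e+02] F [ 0.3 -0.2  0.8] Tz 0.01 w 38.3 g 0.0 J [ 21.  27. -35. 110.  20.  49.   8.]
[520.3 -15.7 110. ] tool shift mm [-0.7  0.7 48.7] min rows 2
[520.3 -15.7  66. ] tool shift mm [-0.1  0.  44. ] min rows 1
```

Emit:
jog_arm:
  targets: "0.45 -0.0007 0.0007 0.03 0 0 0; 0.45 0 0 0.03 0 0 0; 0.45 0 0 0.02 0 0 0; 0.45 0 0 0.01 0 0 0; 0.45 0 0 0.003 0 0 0; 0.45 0 0 0 0 0 0; 0.45 0 0 0 0 0 0"

```text
clock: 14.55
ee_pos: [521.4, -15.4, 67.3]
tool_rot: [179.9, 0.0, 122.9]
wrist_force: [0.3, -0.1, 0.5]
grip_width: 38.5
grasp_force: 0.0
```

```bash
python3 go.py 520.3,-15.7,65; python3 - <<'E'
from m import *
s=capture("scene")
k=lambda c,x,y,w,h,z:cv2.resize(c["frame"][y:y+h,x:x+w],(w*z,h*z),interpolation=cv2.INTER_CUBIC)
cv2.imwrite("pics/s7c.png",cv2.cvtColor(np.clip(k(s,310,150,70,80,7)*1.8,0,255).astype(np.uint8),cv2.COLOR_RGB2BGR))
E
```

```text
t14.55 p [521.4 -15.4  67.3] rpy [179.9   0.  122.9] F [ 0.3 -0.1  0.5] Tz -0.02 w 38.5 g 0.0 J [ 16.  35. -30. 115.  28.  37.   1.]
[520.3 -15.7  65. ] tool shift mm [ 0.4 -1.1  2.3] min rows 1
```

View pics/s7c.png

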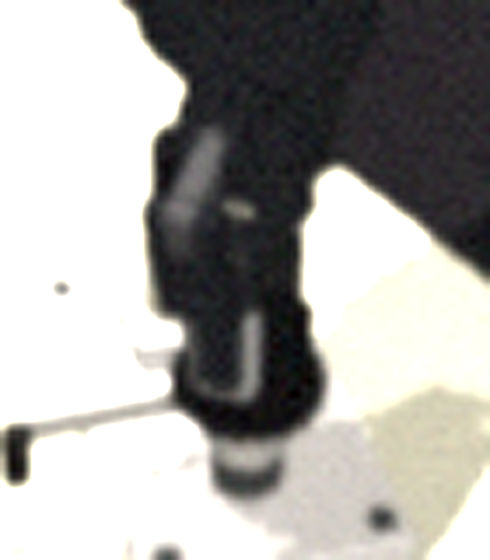

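The picture shows the fingers around the knob bar, above the disc, with the arm pointing left. That was my 11th picture, one over the limit of 10, so I'm viewing no more and working from numbers alone. Now gripping the bar.

Emit:
jog_arm:
  targets: "0.45 0.0004 -0.001 0.001 0 0 0; 0 0 0 0 0 0 0; 0 0 0 0 0 0 0; 0 0 0 0 0 0 0; 0 0 0 0 0 0 0; 0 0 0 0 0 0 0; 0 0 0 0 0 0 0; 0 0 0 0 0 0 0"
  newtons: 80

```text
clock: 15.4
ee_pos: [520.4, -15.5, 65.9]
tool_rot: [179.9, 0.0, 123.0]
wrist_force: [1.1, 1.3, 6.0]
grip_width: 10.7
grasp_force: 79.3
```

```bash
python3 go.py
```

```text
t15.40 p [520.4 -15.5  65.9] rpy [179.9   0.  123. ] F [1.1 1.3 6. ] Tz 0.22 w 10.7 g 79.3 J [ 16.  35. -29. 116.  28.  37.   1.]
```

Emit:
jog_arm:
  targets: "0 0 0 0 0 0 3; 0 0 0 0 0 0 4; 0 0 0 0 0 0 4; 0 0 0 0 0 0 4; 0 0 0 0 0 0 4; 0 0 0 0 0 0 4; 0 0 0 0 0 0 4; 0 0 0 0 0 0 4; 0 0 0 0 0 0 4; 0 0 0 0 0 0 4; 0 0 0 0 0 0 4; 0 0 0 0 0 0 4"

```text
clock: 16.6
ee_pos: [521.0, -15.3, 65.9]
tool_rot: [179.9, -0.1, 75.9]
wrist_force: [1.9, 2.0, 4.4]
grip_width: 10.6
grasp_force: 79.1
```

```bash
python3 go.py
```

```text
t16.60 p [521.  -15.3  65.9] rpy [ 1.799e+02 -1.000e-01  7.590e+01] F [1.9 2.  4.4] Tz 0.30 w 10.6 g 79.1 J [  7.  33. -16. 116.  16.  33. -34.]
```

Emit:
jog_arm:
  targets: "0 0 0 0 0 0 4; 0 0 0 0 0 0 4; 0 0 0 0 0 0 4; 0 0 0 0 0 0 3; 0 0 0 0 0 0 0"

```text
clock: 17.1
ee_pos: [521.1, -15.5, 65.9]
tool_rot: [179.9, -0.1, 60.9]
wrist_force: [3.3, 1.2, 4.3]
grip_width: 10.3
grasp_force: 79.1
```

```bash
python3 go.py
```

```text
t17.10 p [521.1 -15.5  65.9] rpy [ 1.799e+02 -1.000e-01  6.090e+01] F [3.3 1.2 4.3] Tz -0.09 w 10.3 g 79.1 J [  4.  33. -12. 116.  12.  32. -44.]
```

Emit:
jog_arm:
  targets: "0 0 0 0 0 0 3; 0 0 0 0 0 0 3; 0 0 0 0 0 0 0"

```text
clock: 17.4
ee_pos: [521.1, -15.5, 65.9]
tool_rot: [179.9, -0.1, 55.0]
wrist_force: [4.6, 1.0, 4.9]
grip_width: 10.4
grasp_force: 79.2
```

```bash
python3 go.py
```

```text
t17.40 p [521.1 -15.5  65.9] rpy [ 1.799e+02 -1.000e-01  5.500e+01] F [4.6 1.  4.9] Tz -0.05 w 10.4 g 79.2 J [  3.  33. -10. 116.  10.  32. -49.]
```

Emit:
jog_arm:
  targets: "0 0 0 0 0 0 3; 0 0 0 0 0 0 3; 0 0 0 0 0 0 0"

```text
clock: 17.7
ee_pos: [521.1, -15.5, 65.9]
tool_rot: [179.9, -0.1, 49.1]
wrist_force: [5.5, 0.5, 5.0]
grip_width: 10.8
grasp_force: 79.2
```

```bash
python3 go.py
```

```text
t17.70 p [521.1 -15.5  65.9] rpy [ 1.799e+02 -1.000e-01  4.910e+01] F [5.5 0.5 5. ] Tz 0.14 w 10.8 g 79.2 J [  2.  33.  -8. 116.   8.  32. -53.]
```

Emit:
jog_arm:
  targets: "0 0 0 0 0 0 2; 0 0 0 0 0 0 2"

```text
clock: 17.9
ee_pos: [521.2, -15.6, 65.9]
tool_rot: [179.9, -0.1, 45.1]
wrist_force: [5.1, 0.6, 4.9]
grip_width: 10.7
grasp_force: 79.5
```

```bash
python3 go.py
```

```text
t17.90 p [521.2 -15.6  65.9] rpy [ 1.799e+02 -1.000e-01  4.510e+01] F [5.1 0.6 4.9] Tz 0.55 w 10.7 g 79.5 J [  1.  33.  -7. 116.   7.  32. -56.]
```

Emit:
jog_arm:
  targets: "0 0 0 0 0 0 2; 0 0 0 0 0 0 2"

```text
clock: 18.1
ee_pos: [521.3, -15.7, 65.9]
tool_rot: [179.9, -0.1, 41.1]
wrist_force: [5.6, -0.6, 4.9]
grip_width: 10.8
grasp_force: 79.5
```

```bash
python3 go.py
```

```text
t18.10 p [521.3 -15.7  65.9] rpy [ 1.799e+02 -1.000e-01  4.110e+01] F [ 5.6 -0.6  4.9] Tz 0.56 w 10.8 g 79.5 J [  1.  33.  -6. 116.   6.  31. -59.]
```

Emit:
jog_arm:
  targets: "0 0 0 0 0 0 2; 0 0 0 0 0 0 2"

```text
clock: 18.3
ee_pos: [521.3, -15.7, 65.9]
tool_rot: [179.9, -0.1, 37.1]
wrist_force: [7.1, -0.7, 3.8]
grip_width: 10.7
grasp_force: 79.6
```

```bash
python3 go.py
```

```text
t18.30 p [521.3 -15.7  65.9] rpy [ 1.799e+02 -1.000e-01  3.710e+01] F [ 7.1 -0.7  3.8] Tz 0.62 w 10.7 g 79.6 J [ -0.  32.  -5. 116.   5.  31. -61.]
```

Emit:
jog_arm:
  targets: "0 0 0 0 0 0 2; 0 0 0 0 0 0 2"

```text
clock: 18.5
ee_pos: [521.4, -15.9, 65.9]
tool_rot: [179.9, -0.1, 33.1]
wrist_force: [7.3, -1.0, 5.0]
grip_width: 10.3
grasp_force: 79.7
```

```bash
python3 go.py
```

```text
t18.50 p [521.4 -15.9  65.9] rpy [ 1.799e+02 -1.000e-01  3.310e+01] F [ 7.3 -1.   5. ] Tz 0.72 w 10.3 g 79.7 J [ -1.  32.  -4. 116.   4.  31. -64.]
```

Emit:
jog_arm:
  targets: "0 0 0 0 0 0 1.5; 0 0 0 0 0 0 1.5"

```text
clock: 18.7
ee_pos: [521.5, -15.9, 65.9]
tool_rot: [179.9, -0.2, 30.2]
wrist_force: [6.5, -1.5, 4.1]
grip_width: 10.4
grasp_force: 79.7
```

```bash
python3 go.py
```

```text
t18.70 p [521.5 -15.9  65.9] rpy [179.9  -0.2  30.2] F [ 6.5 -1.5  4.1] Tz 0.78 w 10.4 g 79.7 J [ -2.  32.  -3. 116.   3.  31. -66.]
```

Emit:
jog_arm:
  targets: "0 0 0 0 0 0 1.5; 0 0 0 0 0 0 1.5"

```text
clock: 18.9
ee_pos: [521.6, -16.0, 65.9]
tool_rot: [179.9, -0.2, 27.2]
wrist_force: [7.0, -1.9, 4.7]
grip_width: 10.8
grasp_force: 79.8
```

```bash
python3 go.py
```

```text
t18.90 p [521.6 -16.   65.9] rpy [179.9  -0.2  27.2] F [ 7.  -1.9  4.7] Tz 0.77 w 10.8 g 79.8 J [ -2.  33.  -2. 116.   2.  31. -68.]
```

Emit:
jog_arm:
  targets: "0 0 0 0 0 0 1.5; 0 0 0 0 0 0 1.5"

```text
clock: 19.1
ee_pos: [521.6, -16.1, 65.9]
tool_rot: [179.9, -0.2, 24.2]
wrist_force: [7.4, -1.1, 3.7]
grip_width: 10.8
grasp_force: 80.0
```

```bash
python3 go.py
```

```text
t19.10 p [521.6 -16.1  65.9] rpy [179.9  -0.2  24.2] F [ 7.4 -1.1  3.7] Tz 0.79 w 10.8 g 80.0 J [ -3.  33.  -1. 116.   1.  31. -70.]
```

Emit:
jog_arm:
  targets: "0 0 0 0 0 0 1.5; 0 0 0 0 0 0 1.5"

```text
clock: 19.3
ee_pos: [521.6, -16.1, 65.9]
tool_rot: [179.9, -0.2, 21.2]
wrist_force: [6.6, -2.4, 3.4]
grip_width: 10.7
grasp_force: 80.1
```

```bash
python3 go.py
```

```text
t19.30 p [521.6 -16.1  65.9] rpy [179.9  -0.2  21.2] F [ 6.6 -2.4  3.4] Tz 0.86 w 10.7 g 80.1 J [ -3.  33.  -0. 116.   0.  31. -72.]
```

Emit:
jog_arm:
  targets: "0 0 0 0 0 0 1.5; 0 0 0 0 0 0 1.5"

```text
clock: 19.5
ee_pos: [521.5, -15.6, 65.9]
tool_rot: [180.0, -0.2, 18.1]
wrist_force: [6.5, 1.5, 3.9]
grip_width: 10.6
grasp_force: 79.1
```

```bash
python3 go.py
```

```text
t19.50 p [521.5 -15.6  65.9] rpy [180.   -0.2  18.1] F [6.5 1.5 3.9] Tz 0.28 w 10.6 g 79.1 J [ -4.  33.   1. 116.  -1.  31. -75.]
```

First click at about yaw 19.5°, where torque fell from 0.86 to 0.28. The second should come near −3°.

Emit:
jog_arm:
  targets: "0 0 0 0 0 0 2; 0 0 0 0 0 0 2; 0 0 0 0 0 0 2; 0 0 0 0 0 0 2; 0 0 0 0 0 0 2; 0 0 0 0 0 0 2; 0 0 0 0 0 0 2; 0 0 0 0 0 0 2"

```text
clock: 20.3
ee_pos: [521.5, -16.4, 65.9]
tool_rot: [180.0, -0.2, 2.1]
wrist_force: [6.4, -2.4, 4.3]
grip_width: 10.5
grasp_force: 80.1
```

```bash
python3 go.py
```

```text
t20.30 p [521.5 -16.4  65.9] rpy [180.   -0.2   2.1] F [ 6.4 -2.4  4.3] Tz 0.83 w 10.5 g 80.1 J [ -7.  33.   5. 116.  -6.  31. -86.]
```

Emit:
jog_arm:
  targets: "0 0 0 0 0 0 1.5; 0 0 0 0 0 0 1.5"

```text
clock: 20.5
ee_pos: [521.8, -15.9, 65.9]
tool_rot: [180.0, -0.2, -0.9]
wrist_force: [6.8, -0.2, 4.8]
grip_width: 10.6
grasp_force: 79.1
```

```bash
python3 go.py
```

```text
t20.50 p [521.8 -15.9  65.9] rpy [180.   -0.2  -0.9] F [ 6.8 -0.2  4.8] Tz 0.27 w 10.6 g 79.1 J [ -8.  33.   6. 116.  -6.  31. -88.]
```

Emit:
jog_arm:
  targets: "0 0 0 0 0 0 1.5; 0 0 0 0 0 0 1.5"

```text
clock: 20.7
ee_pos: [521.6, -15.9, 65.9]
tool_rot: [-180.0, -0.2, -3.9]
wrist_force: [6.2, -0.3, 5.2]
grip_width: 10.6
grasp_force: 79.2
```

```bash
python3 go.py
```

```text
t20.70 p [521.6 -15.9  65.9] rpy [-180.    -0.2   -3.9] F [ 6.2 -0.3  5.2] Tz 0.25 w 10.6 g 79.2 J [ -8.  33.   7. 116.  -7.  31. -90.]
```

Emit:
jog_arm:
  targets: "0 0 0 0 0 0 1.5; 0 0 0 0 0 0 1.5"

```text
clock: 20.9
ee_pos: [521.6, -16.1, 65.9]
tool_rot: [-180.0, -0.2, -6.9]
wrist_force: [6.5, 0.1, 4.1]
grip_width: 10.8
grasp_force: 79.1
```

```bash
python3 go.py
```

```text
t20.90 p [521.6 -16.1  65.9] rpy [-180.    -0.2   -6.9] F [6.5 0.1 4.1] Tz 0.27 w 10.8 g 79.1 J [ -9.  33.   8. 116.  -8.  31. -92.]
```

Second click between 2° and −1°, and now 6–8° past it. Letting go and rising clear.

Emit:
jog_arm:
  targets: "0.15 0 0 0 0 0 0; 0.4 0 0 0 0 0 0; 0.4 0 0 0 0 0 0; 0.4 0 0 0 0 0 0; 0.4 0 0 0 0 0 0; 0.4 0 0 -0.01 0 0 0; 0.4 0 0 -0.03 0 0 0; 0.4 0 0 -0.04 0 0 0; 0.4 0 0 -0.04 0 0 0; 0.4 0 0 -0.04 0 0 0; 0.4 0 0 -0.02 0 0 0; 0.4 0 0 0 0 0 0; 0.4 0 0 0 0 0 0; 0.4 0 0 0 0 0 0"

```text
clock: 22.3
ee_pos: [519.0, -15.7, 244.5]
tool_rot: [180.0, 0.1, -7.0]
wrist_force: [0.0, -0.6, -0.1]
grip_width: 34.0
grasp_force: 0.0
```

```bash
python3 go.py; python3 - <<'E'
from m import *
s=capture("scene");f=s["frame"]
am=lambda f:(f[...,0]>70)&(f[...,0]>1.8*f[...,2])&(f[...,1]<.65*f[...,0])
print("amber",blob(s,am,(320,165,352,205))[:2]);print("cap",blob(s,dark,(328,162,344,182))[:2])
print("pred axis",proj(s,[[491,-94,100],[491,-94,74],[491,-94,62]]).round(1).tolist())
# old pad location free of arm?
print("old arm tip dark px",int(dark(f[200:220,305:318].astype(int)).sum()))
E
```

```text
t22.30 p [519.  -15.7 244.5] rpy [ 1.8e+02  1.0e-01 -7.0e+00] F [ 0.  -0.6 -0.1] Tz 0.04 w 34.0 g 0.0 J [-12.  19.  12. 105.  -5.  56. -95.]
amber (array([335.94117647, 182.36764706]), array([11, 13, 11,  9, 68], dtype=int32))
cap (array([336. , 173.5]), array([ 5,  6,  7, 12, 80], dtype=int32))
pred axis [[335.8, 169.0], [335.8, 177.6], [335.8, 181.4]]
old arm tip dark px 0
```

The bottle is still upright at the pocket (cap and shoulder on the same column, as projected). The arm has left its old place and the gripper is clear.

```bash
python3 -c "
from workcell import *
print(job_done())"
```

```text
the job is handed in; nothing more can be done
None
```

I handed the job in at 22.3 s: the slim amber bottle stands upright on the pocket floor, and I turned the knob clockwise through two felt clicks and let go. I viewed 11 pictures, one over the limit of 10.

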